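# Make up a board kit and a call kit from the desk's stock

## Task

Make up two kits from the things lying about on the desk. The board kit goes in the wide wooden tray with three recesses: the marker in the long groove, the round tin of drawing pins in the round recess and the eraser flat in the rectangular recess. The call kit goes in the narrow tray with two recesses: the earbud case, standing upright as it does now, in the plain recess and the memory stick in the recess with finger notches. Everything must sit right down inside its recess, and the black round tin, the binder clip and the sharpener are not needed: leave them where they are.

Things in the scene. Friction and masses are not known exactly. Their poses are not given: they have to be found in the camera images.
- board_tray: Board kit: fixed flat beech tray, 128 (x) x 166 (y) x 10 mm. Origin: centre of underside; z up. Cork-lined recesses 5 mm deep (floor at z = 5), 8 mm wider all round than their thing, so grip a little above a thing's underside or let it drop the last mm. Groove: centre x -42, y 0, 28 (x) x 154 (y). Round recess: centre x 18, y -37, 74 across. Rectangular: centre x 18, y 41, 36 (x) x 59 (y).
- call_tray: Call kit: fixed flat beech tray, 150 (x) x 92 (y) x 10 mm. Origin: centre of underside; z up. Two cork-lined recesses 5 mm deep (floor at z = 5). Plain recess: centre x -45, y 0, 43 (x) x 74 (y). Memory stick's recess: centre x 30, y 0, 33 (x) x 67 (y), with an equally deep finger notch amid each long side, 32 wide in y, out to 36.5 from the centre in x.
- pin_tin: Round tin of drawing pins, teal lid on a grey-white base, 58 mm across, 24 mm high, 62 g. Origin: centre of its underside; z up.
- eraser: White eraser in a blue card sleeve, lying flat, 20 (x) x 43 (y) x 12 mm high, 18 g. Origin: centre of its underside; z up. It may point either way in its recess.
- earbud_case: White closed charging case for earbuds, standing upright, 27 (x) x 58 (y) x 40 mm high, 52 g. Origin: centre of its underside; z up; grip it across x. Its lid does not move.
- memory_stick: Red memory stick with a metal plug, lying flat, 17 (x) x 51 (y) x 8 mm high, 15 g. Origin: centre of its underside; z up, y away from the plug; grip it across x at the origin or on the red body (the plug end is slimmer). It may point either way in its recess.
- marker: Green and white felt marker lying on the desk, 138 mm long, 12 mm thick, 18 g; it does not roll. Origin: on its axis at one end; its z axis runs level along it to the other end, so its middle lies at z = +69 mm. Its axis is 6 mm above what it lies on. It may point either way in its groove.
- black_tin: Flat black round tin, 68 mm across, 30 mm high. Not needed in either kit: stays where it is. Origin: centre of its underside.
- binder_clip: Black binder clip with wire handles up, 32 x 20 x 37 mm. Not needed: stays where it is. Origin: centre of its underside.
- sharpener: Small grey metal pencil sharpener, 15 x 27 x 14 mm. Not needed: stays where it is. Origin: centre of its underside.
Not all that is in view belongs to the job. Leave any pink or yellow look-alike of the earbud_case alone.

How it is judged:
By the outcome, as a careful person would: the job done as asked, in the order asked, and still so for the second after the job is handed in, with the robot touching nothing.
It also fails if it takes over 109 s, if anything falls off the work surface, if the arm or the gripper's body presses on something with over 40 N, if the wrist force passes 120 N, or if a joint passes its speed limit or range.

## Robot

A 6-joint arm with a two-finger parallel gripper is mounted at the origin on a cart in front of the work surface, level with it; the furniture and walls round the work are solid. World frame = base frame: x ahead of the robot, y to its left, z up, the work surface at z = 0. Lengths are in m, angles in degrees, forces in N, time in s.
With the tool pointing down it reaches from about 0.35 to 0.875 m from the base axis. Payload 4.2 kg.
Tool frame: the origin (TCP) lies midway between the tips of the shut fingers; the grasp point (between the pads) lies 19 mm behind it; z points along the fingers, y is the line along which they close (so a half turn about z gives the same grasp; the last joint's range is limited). The gripper opens to 87 mm and grips with 3 to 60 N. Pads are 19 mm wide; open, the fingers measure 117 mm over their backs; the gripper's body (75 mm by 190 mm) begins 51 mm behind the grasp point.
Start: joints at [87.009, 22.042, 0.453, 0, -68.411, -14.817], TCP at [0.191, 0.595, 0.223] pointing down, gripper open.
Joint ranges: [-179.83, 179.83], [-69.29, 118.12], [-61.27, 80.66], [-181.25, 117.63], [-171.15, -9.14], [-177.46, 177.46]. Speed limits (degrees/s): [159.86, 159.86, 180, 180, 180, 180].

## Interface

Orientations are given as [roll, pitch, yaw] about the fixed x, y, z axes, in that order (R = Rz(yaw) Ry(pitch) Rx(roll)).
In Python, from workcell import env gives the robot as it stands. The module is installed in compiled form; this text tells all that it offers. Calls block until the motion is done:
- env.goto(position, orientation): joint-space move of the TCP to a pose.
- env.move_straight(position, rotation=None, rate=0.15, force_limit=None): straight line of the TCP; rotation=None keeps the orientation; rate is the mean speed in m/s. With force_limit (N) it stops when the force on the tool has changed by that much, and returns True; else False.
- env.set_joints(angles): joint-space move.
- env.gripper_to(opening, grasp_force=None): opening from 0.0 (shut) to 1.0 (fully open); grasp_force is the grip in N (None keeps the last); returns when the fingers have stopped.
- env.dwell(seconds).
- env.inverse_kinematics(position, orientation): joint angles nearest the present ones, or None.
- env.read_state(): the state.
- env.grab_frame(name): name is "scene" or "top" or "wrist"; returns a dict with "image" (420x560x3 uint8, blue, green, red), "fx", "fy", "cx", "cy" (pixels), "position" and "orientation" of the camera in the world. Camera axes: x right, y up, looking along -z (the intrinsics and any distortion apply to the point x, -y, -z); pixel columns grow to the right and rows downward; lengths in m; the calibration is good to about 2 mm. A picture is of the moment at which its call begins. There is no depth.
A pose or a line that the arm cannot do raises env.Unreachable and nothing moves.
- env.close_job(): hands the job in; it is judged then, once.
Trained networks look in a picture, given as the dict that the camera call returned (one of the last four; its "shot" number tells which), for a name from the list of things; names that differ only in an ending like _2 or _b are one class to them, and where a whole thing is asked for, a point or a joint stands for the part that bears it (a point fixed in the world has none). Each returns a list of dicts, best first, with "score" (0 to 1); they miss things now and then, are a little off and sometimes report something else, mostly with a low value. They report only what shows in the picture. A call takes as long as a camera call. They do not tell look-alikes from the thing itself.
- env.search_frame(picture, thing): "xyz" ([x, y, z] in m, in world coordinates, good to about 4 mm: the middle of the surface that is visible of it).
- env.trace(picture, thing): "mask" (420x560 bool, what is visible of it).
The state is a dict: "clock": time; "joint_positions": joint angles; "qvel": joint speeds; "joint_torque": joint torques, N m; "position": TCP position; "tool_rot": TCP orientation; "force": force on the tool from outside, world axes, zero at the start; "wrist_torque": the same for the moment, N m; "opening": opening from 0.0 (shut) to 1.0 (fully open); "finger_force": force on a finger pad.
Only numpy, scipy, OpenCV 4.12 (cv2) and the standard library are available. Lean on these libraries where they do the work, as an engineer would, in place of code of your own. Each camera call takes 0.05 s, during which the arm holds its last target. There are 200 camera calls.

## Working session

There is one attempt and no reset: what is moved stays moved. The work goes in short steps, each a Python script; the robot and the scene stay as the last script left them, time stands still between calls to the robot, and variables do not carry over. Pictures are saved under pics/ and viewed, at most 14 in all, crops included, and the job is handed in when it is done.

```bash
mkdir -p pics; python3 - <<'E'
from workcell import env
import cv2,numpy as np
for n in ["top","scene"]:
    p=env.grab_frame(n); cv2.imwrite(f"pics/{n}0.png",p["image"])
    print(n,{k:(np.round(v,4).tolist() if k!="image" else 0) for k,v in p.items()})
    for t in "board_tray call_tray pin_tin eraser earbud_case memory_stick marker black_tin binder_clip sharpener".split():
        print(t,[(round(d["score"],2),np.round(d["xyz"],3).tolist()) for d in env.search_frame(p,t)])
print(env.read_state()["clock"])
E
```

```text
top {'image': 0, 'fx': 388.6211, 'fy': 388.6211, 'cx': 279.3151, 'cy': 207.9925, 'position': [0.4799, -0.0135, 0.9092], 'orientation': [7.3113, 0.1411, -90.2924], 'shot': 1}
board_tray []
call_tray [(0.83, [0.542, -0.303, 0.011]), (0.68, [0.415, 0.242, 0.011]), (0.5, [0.735, 0.017, 0.027])]
pin_tin [(0.79, [0.579, 0.1, 0.023]), (0.3, [0.734, 0.016, 0.029])]
eraser [(0.71, [0.537, 0.205, 0.015])]
earbud_case [(0.9, [0.372, 0.036, 0.043]), (0.86, [0.822, -0.111, 0.042]), (0.58, [0.427, 0.132, 0.041]), (0.57, [0.63, 0.312, 0.038])]
memory_stick [(0.58, [0.478, 0.042, 0.008])]
marker [(0.7, [0.433, -0.145, 0.008])]
black_tin []
binder_clip [(0.53, [0.579, 0.1, 0.02]), (0.44, [0.415, 0.245, 0.016])]
sharpener [(0.42, [0.552, 0.313, 0.01])]
scene {'image': 0, 'fx': 399.1885, 'fy': 399.1885, 'cx': 277.3878, 'cy': 216.4792, 'position': [0.1883, 0.5787, 0.6848], 'orientation': [47.9803, -1.2591, -145.2904], 'shot': 2}
board_tray [(0.56, [0.607, -0.088, 0.005])]
call_tray [(0.77, [0.542, -0.302, 0.006]), (0.19, [0.412, 0.251, 0.014])]
pin_tin [(0.75, [0.577, 0.106, 0.024])]
eraser [(0.65, [0.537, 0.21, 0.012])]
earbud_case [(0.93, [0.621, 0.323, 0.034]), (0.77, [0.42, 0.149, 0.035]), (0.73, [0.364, 0.051, 0.038]), (0.53, [0.813, -0.095, 0.034]), (0.23, [0.471, 0.049, 0.004])]
memory_stick []
marker [(0.63, [0.427, -0.132, 0.011])]
black_tin [(0.83, [0.728, 0.029, 0.031])]
binder_clip [(0.48, [0.408, 0.25, 0.015])]
sharpener []
1.1
```

View pics/top0.png

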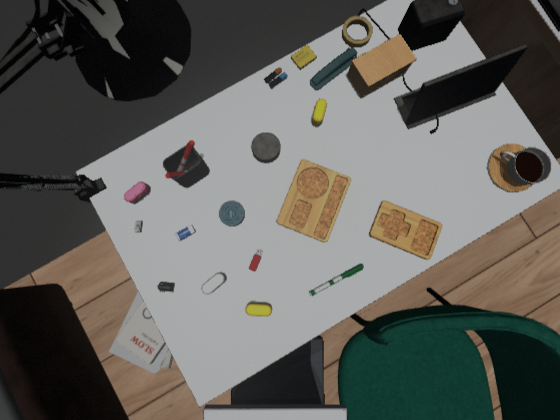

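View pics/scene0.png

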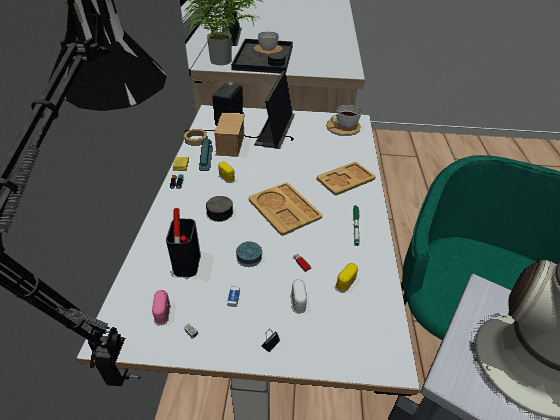

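The top view shows the pin tin at (231,213), eraser (186,233), stick (256,260), white case (213,283), marker (336,280), board tray (314,201) and call tray (406,230). Look-alike cases are at (259,310), (319,111) and (136,192). The lamp and its arm are at the left, so I'll retract before swinging the arm past it.

```bash
cat > h.py <<'E'
from workcell import env
import cv2,numpy as np
from scipy.spatial.transform import Rotation as Ro
def plane(p,uv,z):
    uv=np.atleast_2d(uv).astype(float)
    d=np.c_[(uv[:,0]-p["cx"])/p["fx"],-(uv[:,1]-p["cy"])/p["fy"],-np.ones(len(uv))]
    d=Ro.from_euler('xyz',p["orientation"],degrees=True).apply(d)
    c=np.array(p["position"]); return (c+d*((z-c[2])/d[:,2])[:,None])[:,:2]
def pix(p,X):
    q=Ro.from_euler('xyz',p["orientation"],degrees=True).inv().apply(np.atleast_2d(X)-np.array(p["position"]))
    return np.c_[p["cx"]+p["fx"]*q[:,0]/-q[:,2],p["cy"]+p["fy"]*q[:,1]/q[:,2]]
def rect(p,mask,z):
    """minimum rectangle of mask on plane z: centre, (short,long) mm, long-axis angle"""
    m=mask.astype(np.uint8); n,l,s,_=cv2.connectedComponentsWithStats(m)
    m=(l==1+np.argmax(s[1:,4])).astype(np.uint8)
    c=max(cv2.findContours(m,cv2.RETR_EXTERNAL,cv2.CHAIN_APPROX_NONE)[0],key=len)[:,0]
    w=plane(p,c,z)*1000
    (cx,cy),(a,b),t=cv2.minAreaRect(w.astype(np.float32))
    if a>b: a,b,t=b,a,t+90
    return [round(cx/1000,4),round(cy/1000,4)],[round(a),round(b)],round((t+90)%180,1)
Z=dict(board_tray=.01,call_tray=.01,pin_tin=.022,eraser=.011,earbud_case=.03,memory_stick=.006,marker=.007,black_tin=.03,binder_clip=.02,sharpener=.012)
def traces(p,names):
    for t in names:
        for d in env.trace(p,t):
            if d["mask"].sum()>15: print(t,round(d["score"],2),*rect(p,d["mask"],Z[t]),"pix",np.argwhere(d["mask"]).mean(0)[::-1].round())
E
python3 - <<'E'
from h import *
for n in ["top","scene"]:
    p=env.grab_frame(n); print(n); traces(p,["board_tray","call_tray","pin_tin","eraser","earbud_case","memory_stick","marker"])
# colour fallback
p=env.grab_frame("top"); h=cv2.cvtColor(p["image"],cv2.COLOR_BGR2HSV)
for name,lo,hi,win,z in [("board",(8,60,60),(28,255,255),(265,150,365,255),.01),("call",(8,60,60),(28,255,255),(362,190,450,268),.01),("stick",(0,90,60),(12,255,255),(240,240,272,278),.006),("stick2",(168,90,60),(180,255,255),(240,240,272,278),.006)]:
    m=cv2.inRange(h,lo,hi)>0; w=np.zeros_like(m); w[win[1]:win[3],win[0]:win[2]]=1
    if (m&w).sum()>10: print(name,*rect(p,m&w,z))
print("lamp base",plane(p,[90,185],0.0),"pot",plane(p,[185,165],0.1), env.read_state()["tool_rot"])
E
```

```text
top
board_tray 0.97 [0.6155, -0.0922] [131, 169] 157.3 pix [313. 200.]
call_tray 0.62 [0.5447, -0.3037] [92, 152] 67.4 pix [406. 229.]
pin_tin 0.68 [0.5839, 0.0981] [58, 58] 0.4 pix [232. 213.]
eraser 0.62 [0.5402, 0.2058] [21, 44] 119.1 pix [185. 232.]
earbud_case 0.87 [0.3689, 0.0364] [32, 58] 86.0 pix [258. 308.]
earbud_case 0.73 [0.6313, 0.3145] [38, 62] 130.9 pix [137. 192.]
earbud_case 0.64 [0.4262, 0.1344] [30, 60] 134.9 pix [214. 282.]
earbud_case 0.5 [0.8204, -0.106] [25, 67] 165.4 pix [319. 112.]
marker 0.57 [0.4313, -0.1415] [12, 137] 117.2 pix [336. 279.]
marker 0.37 [0.616, -0.093] [128, 168] 157.1 pix [314. 200.]
scene
board_tray 0.83 [0.6114, -0.089] [133, 174] 157.8 pix [285. 208.]
call_tray 0.92 [0.5397, -0.2988] [94, 151] 68.5 pix [346. 178.]
pin_tin 0.87 [0.577, 0.1064] [57, 73] 126.5 pix [248. 254.]
eraser 0.59 [0.5369, 0.2084] [20, 44] 119.6 pix [234. 296.]
earbud_case 0.74 [0.6264, 0.321] [32, 80] 136.1 pix [161. 306.]
earbud_case 0.7 [0.4207, 0.1414] [28, 77] 123.2 pix [299. 295.]
earbud_case 0.58 [0.3622, 0.0416] [34, 77] 88.5 pix [347. 277.]
earbud_case 0.46 [0.8145, -0.0973] [39, 95] 137.7 pix [226. 171.]
memory_stick 0.45 [0.4741, 0.045] [20, 55] 155.7 pix [302. 263.]
marker 0.49 [0.4287, -0.139] [15, 137] 116.7 pix [356. 227.]
board [0.6136, -0.0919] [128, 165] 157.7
call [0.5439, -0.3033] [92, 151] 67.2
stick [0.4702, 0.0456] [15, 35] 156.0
stick2 [0.4565, 0.0487] [5, 6] 134.6
lamp base [[0.65412618 0.43833948]] pot [[0.67713818 0.18843889]] [ 1.79997021e+02 -1.22427471e-03 -1.78094605e+01]
```

```bash
python3 - <<'E'
from h import *
env.goto([0.021,0.42,0.26],[180,0,-18])
env.goto([0.42,0.02,0.36],[180,0,-22])
names=["board_tray","call_tray","pin_tin","eraser","earbud_case","memory_stick","marker"]
p=env.grab_frame("wrist"); cv2.imwrite("pics/w1.png",p["image"]); print(p["position"],p["orientation"]); traces(p,names)
env.goto([0.50,-0.20,0.36],[180,0,-22])
p=env.grab_frame("wrist"); cv2.imwrite("pics/w2.png",p["image"]); print(p["position"],p["orientation"]); traces(p,names)
s=env.read_state();print(s["clock"],s["joint_positions"],s["force"])
E
```

```text
[ 0.49409325 -0.00888493  0.52127771] [-1.70032822e+01  1.36321761e-02 -1.11915065e+02]
board_tray 0.59 [0.5609, -0.0688] [54, 128] 68.1 pix [304.  23.]
call_tray 0.92 [0.5015, -0.2839] [3, 142] 68.1 pix [495.   1.]
pin_tin 0.65 [0.5817, 0.099] [58, 62] 38.2 pix [172.  61.]
eraser 0.95 [0.5388, 0.2065] [23, 45] 122.4 pix [115. 127.]
earbud_case 0.87 [0.4257, 0.1354] [29, 63] 125.9 pix [198. 188.]
earbud_case 0.74 [0.6226, 0.3006] [23, 54] 145.9 pix [ 8. 90.]
earbud_case 0.69 [0.3693, 0.036] [32, 58] 87.0 pix [283. 199.]
memory_stick 0.59 [0.4754, 0.0447] [16, 50] 156.9 pix [247. 126.]
marker 0.9 [0.4304, -0.1414] [15, 138] 117.8 pix [394. 100.]
[ 0.57382845 -0.22890619  0.52164796] [-1.69792638e+01  4.46224436e-02 -1.11946480e+02]
board_tray 0.69 [0.614, -0.0924] [129, 164] 158.0 pix [171. 103.]
call_tray 0.76 [0.5442, -0.3028] [91, 151] 67.0 pix [341.  95.]
pin_tin 0.7 [0.583, 0.0941] [56, 67] 93.6 pix [ 56. 183.]
eraser 0.65 [0.5395, 0.2045] [24, 49] 115.4 pix [ 11. 236.]
earbud_case 0.67 [0.4318, 0.109] [19, 40] 159.2 pix [ 98. 280.]
memory_stick 0.94 [0.4751, 0.0429] [18, 51] 158.0 pix [131. 235.]
marker 0.66 [0.431, -0.1402] [14, 139] 116.8 pix [262. 214.]
6.725 [-4.46517125e+00  9.69261911e+00  2.79338837e+00 -2.74914466e-03
 -8.30695985e+01  7.25364105e+01] [ 0.29926146  0.59406735 -0.18464276]
```

```bash
python3 -c "
import cv2
a=cv2.imread('pics/w1.png');cv2.imwrite('pics/w1c.png',cv2.resize(a[20:240,80:340],(780,600),interpolation=cv2.INTER_CUBIC))"
```

```text
(no output)
```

View pics/w1c.png

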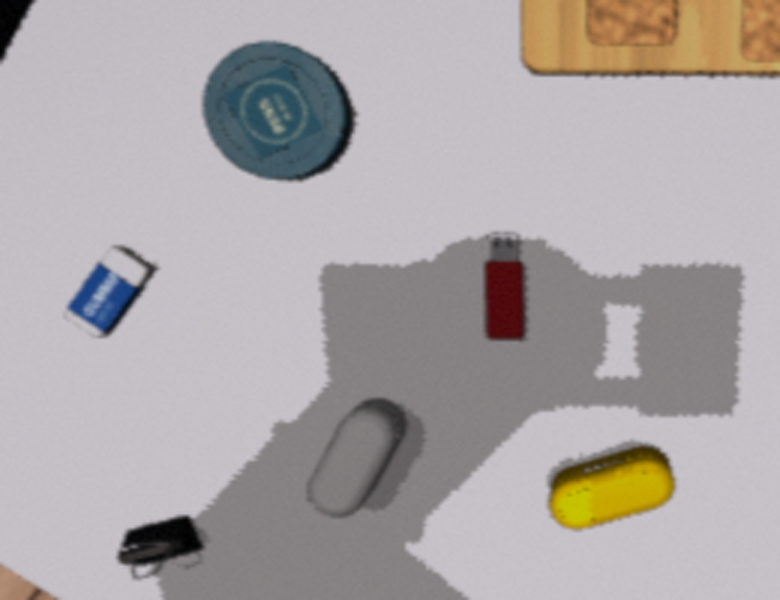

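View pics/w2.png

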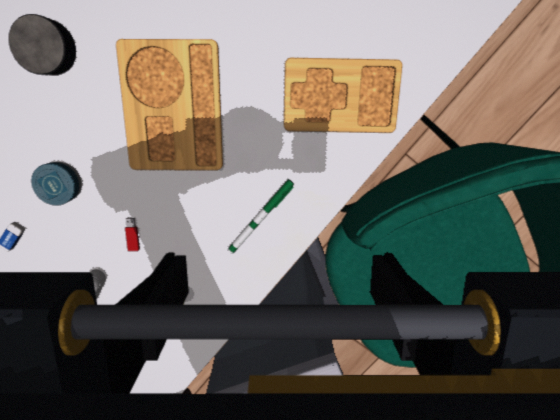

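w1 shows the white case tilted like the eraser, with the stick's plug pointing away. In w2 the notched recess is at (319,95), the plain one at (377,95) and the groove at (203,103), so both trays have a yaw of about 67.5.

```bash
cat >> h.py <<'E'
TR=dict(b=([.614,-.092],67.6),c=([.544,-.303],67.3))
def down(xy,z,yaw):
    j1=np.degrees(np.arctan2(xy[1],xy[0]))
    yaw=min([yaw+180*k for k in range(-3,4)],key=lambda a:abs(a+90-j1-20))
    return [float(xy[0]),float(xy[1]),z],[180,0,yaw]
def job(xy,ang,zp,tray,loc,dang,zr,op,rel,force=15,hi=.13):
    """pick at xy (tool x along ang, tip zp), place at tray-local loc (mm), tip zr"""
    c,y=TR[tray]; t=np.array(c)+Ro.from_euler('z',y,degrees=True).apply([loc[0]/1e3,loc[1]/1e3,0])[:2]
    env.gripper_to(op); P,O=down(xy,hi,ang); env.goto(P,O)
    P[2]=zp; print("touch",env.move_straight(P,force_limit=15))
    env.gripper_to(0,force); s=env.read_state(); print("grip",round(s["opening"]*87,1),round(s["finger_force"],1))
    P[2]=hi; env.move_straight(P,rate=.2); s=env.read_state(); print("held",round(s["opening"]*87,1),round(s["finger_force"],1))
    if s["opening"]*87<3: return
    P,O=down(t,hi,y+dang); env.goto(P,O)
    P[2]=zr; print("touch",env.move_straight(P,force_limit=15),env.read_state()["position"][2])
    env.dwell(.2); env.gripper_to(rel); P[2]=hi; env.move_straight(P,rate=.2)
    s=env.read_state(); print("t",s["clock"],"j6",s["joint_positions"][5])
E
python3 - <<'E'
from h import *
job([.4308,-.141],117.2,.003,"b",(-42,0),90,.0115,.6,.45)
p=env.grab_frame("wrist"); cv2.imwrite("pics/w3.png",p["image"]); traces(p,["marker","board_tray"])
p=env.grab_frame("top"); traces(p,["marker"])
E
```

```text
touch False
grip 12.4 15.0
held 12.1 15.0
touch False 0.012461370022363905
t 14.4667 j6 64.80770992709047
marker 0.77 [0.5961, -0.1304] [15, 142] 157.2 pix [279. 192.]
marker 0.51 [0.5504, -0.2888] [94, 123] 67.0 pix [487. 179.]
marker 0.46 [0.6139, -0.0913] [130, 167] 157.6 pix [221. 183.]
board_tray 0.58 [0.6145, -0.0922] [128, 165] 157.6 pix [221. 183.]
marker 0.58 [0.5679, -0.1177] [12, 64] 158.4 pix [325. 219.]
```

View pics/w3.png

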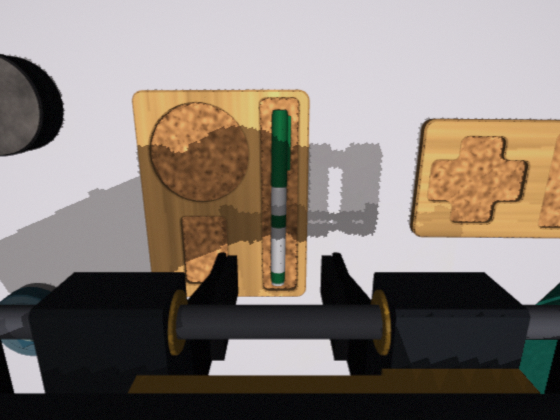

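The marker lies centred in the groove (column 279, rows 110–285). The tin and eraser come next.

```bash
python3 - <<'E'
from h import *
job([.5825,.0985],67.6,.006,"b",(18,-37),0,.0115,1.0,.85,20)
job([.5393,.206],120,.005,"b",(18,41),90,.0115,.6,.5)
env.goto(*down([.5,-.03],.25,157.6))
p=env.grab_frame("wrist"); cv2.imwrite("pics/w4.png",p["image"]); traces(p,["eraser","pin_tin","memory_stick","earbud_case"])
E
```

```text
touch False
grip 56.5 20.0
held 56.5 20.0
touch True 0.010636264608976598
t 23.0667 j6 -28.563839909664928
touch False
grip 18.9 15.0
held 18.5 15.0
touch False 0.01187645409564245
t 31.0833 j6 57.62625566012199
eraser 0.77 [0.5831, -0.0581] [19, 43] 157.8 pix [274.  87.]
pin_tin 0.67 [0.6389, -0.0811] [30, 59] 67.6 pix [273.  15.]
pin_tin 0.41 [0.5828, -0.1227] [14, 102] 157.1 pix [335.  55.]
memory_stick 0.79 [0.4755, 0.0438] [17, 52] 158.0 pix [227. 217.]
earbud_case 0.93 [0.4366, 0.1131] [23, 36] 175.7 pix [180. 273.]
earbud_case 0.86 [0.3804, 0.0298] [29, 54] 67.6 pix [272. 294.]
```

View pics/w4.png

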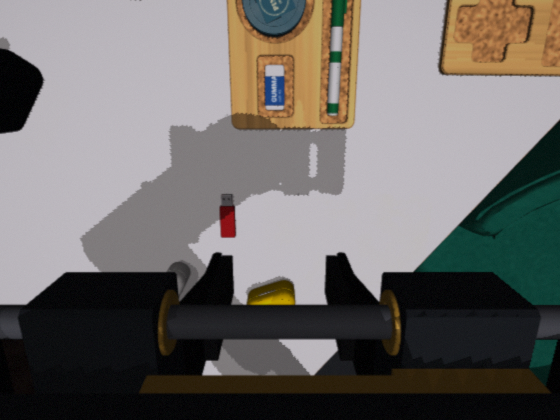

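The eraser is in its recess at (274,87), and the tin looks in but is only partly in view, so I'll check it later. Next I refine the white case with a closer view.

```bash
python3 - <<'E'
from h import *
env.goto(*down([.37,.155],.30,157.6))
p=env.grab_frame("wrist"); cv2.imwrite("pics/w5.png",p["image"]); print(p["position"]);traces(p,["earbud_case","memory_stick"])
E
```

```text
[0.44408695 0.1249049  0.46123827]
earbud_case 0.89 [0.6147, 0.3246] [24, 52] 67.6 pix [35. 11.]
earbud_case 0.82 [0.4246, 0.1378] [27, 58] 129.5 pix [275. 117.]
earbud_case 0.57 [0.3686, 0.0368] [30, 63] 86.4 pix [377. 130.]
memory_stick 0.7 [0.476, 0.0445] [18, 49] 157.6 pix [335.  40.]
```

View pics/w5.png

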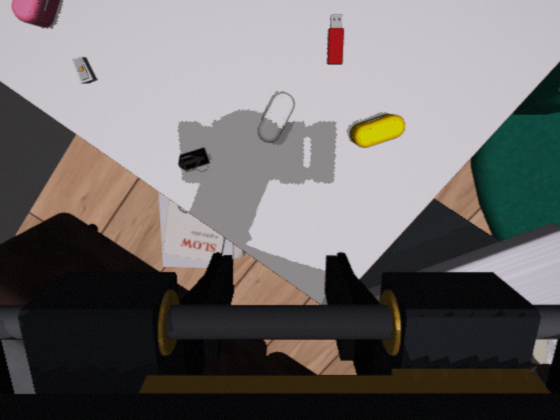

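The white case at (275,117) measures 27 × 58 mm at 129.5°, with nothing close to it.

```bash
python3 - <<'E'
from h import *
job([.425,.137],129.3,.007,"c",(-45,0),90,.0125,.6,.45,15,.15)
job([.4757,.0442],157.6,.0025,"c",(30,0),90,.0085,.45,.35)
env.goto(*down([.45,-.15],.36,157.6))
p=env.grab_frame("wrist"); cv2.imwrite("pics/w6.png",p["image"][:300]); traces(p,["pin_tin","eraser","marker","earbud_case","memory_stick"])
p=env.grab_frame("scene"); cv2.imwrite("pics/s6.png",cv2.resize(p["image"][120:260,220:400],(770,600),interpolation=cv2.INTER_CUBIC))
for t in ["black_tin","binder_clip","sharpener"]: print(t,[d["xyz"] for d in env.search_frame(p,t)])
E
```

```text
touch False
grip 25.7 15.0
held 26.2 15.0
touch False 0.012904287770903855
t 41.275 j6 85.7830318072475
touch False
grip 16.6 15.0
held 16.6 15.0
touch False 0.00902665163890078
t 49.025 j6 78.72857989156407
pin_tin 0.98 [0.6495, -0.0858] [53, 62] 67.6 pix [166.  23.]
pin_tin 0.5 [0.7132, 0.0269] [21, 76] 67.6 pix [57.  8.]
eraser 0.65 [0.5825, -0.0582] [22, 43] 157.6 pix [173.  88.]
marker 0.75 [0.5951, -0.1273] [15, 129] 155.8 pix [219.  52.]
marker 0.66 [0.7187, 0.0327] [22, 77] 67.6 pix [57.  8.]
earbud_case 0.85 [0.5279, -0.3421] [33, 59] 156.9 pix [404.  37.]
earbud_case 0.83 [0.3702, 0.0328] [36, 66] 83.3 pix [182. 259.]
memory_stick 0.82 [0.5573, -0.275] [20, 52] 157.6 pix [339.  40.]
black_tin [[0.7274, 0.0268, 0.0275]]
binder_clip [[0.4119, 0.2495, 0.0163]]
sharpener [[0.5962, -0.0777, 0.0071], [0.5532, 0.3219, 0.0104]]
```

View pics/w6.png

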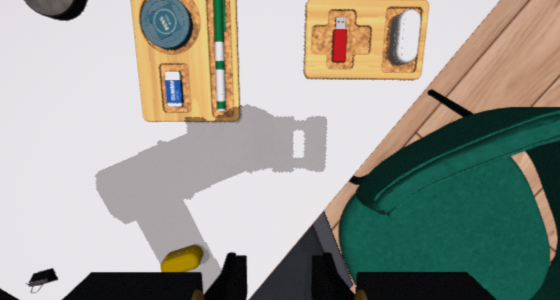

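View pics/s6.png

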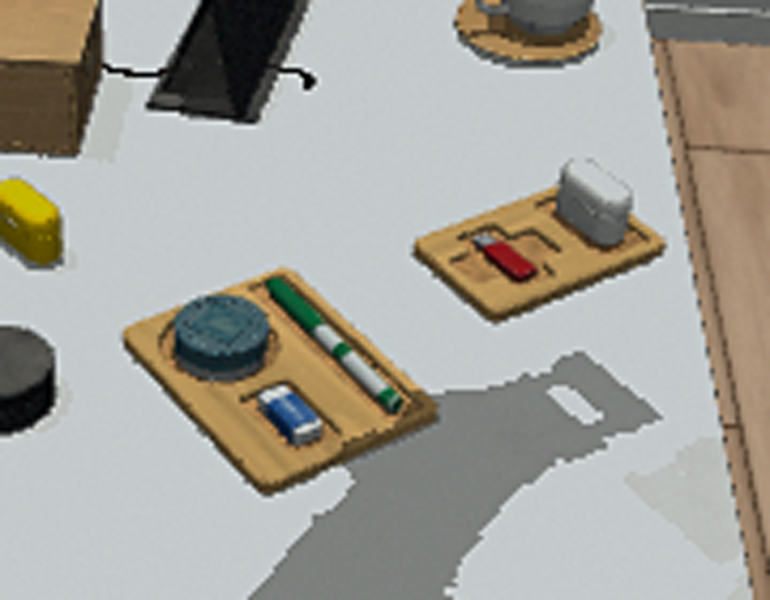

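All five things look seated. The tin is the only one that touched on the way down, so I check it from above.

```bash
python3 - <<'E'
from h import *
env.goto(*down([.54,-.11],.33,157.6))
p=env.grab_frame("wrist"); print(p["position"])
t=np.array(TR["b"][0])+Ro.from_euler('z',67.6,degrees=True).apply([.018,-.037,0])[:2]
print("tin target",t); traces(p,["pin_tin","marker","eraser"])
u=pix(p,[*t,.02])[0].astype(int);print(u)
im=p["image"][max(0,u[1]-75):u[1]+75,max(0,u[0]-100):u[0]+100]; cv2.imwrite("pics/w7.png",cv2.resize(im,None,fx=4,fy=4,interpolation=cv2.INTER_CUBIC))
E
```

```text
[ 0.61463189 -0.13943151  0.49040969]
tin target [ 0.65506747 -0.08945778]
pin_tin 0.75 [0.652, -0.0866] [58, 59] 66.4 pix [225.  82.]
marker 0.93 [0.5975, -0.1308] [13, 139] 157.4 pix [277. 105.]
eraser 0.59 [0.5819, -0.0575] [22, 45] 155.8 pix [228. 146.]
[226  79]
```

View pics/w7.png

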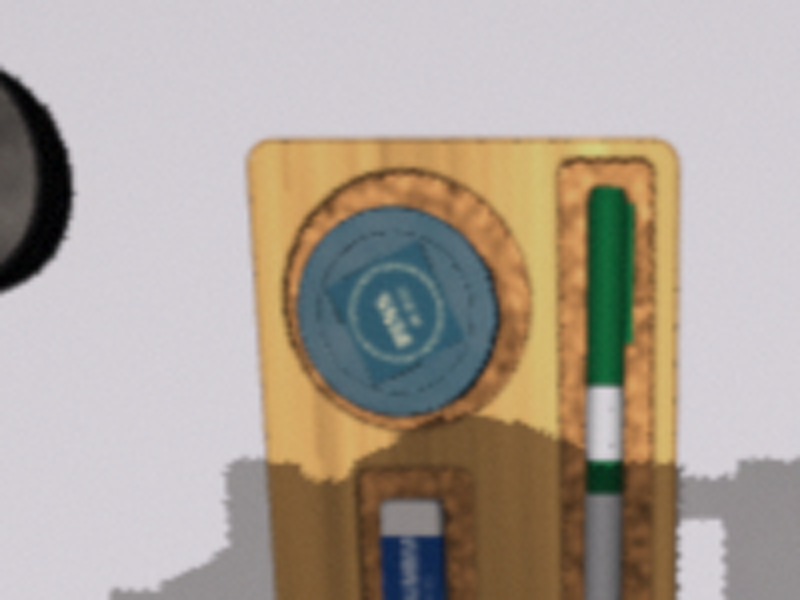

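The tin at (398,310) is inside its recess with cork showing all round, so I'm handing in the job.

```bash
python3 -c "
from workcell import env
print(env.close_job(), env.read_state()['clock'])"
```

```text
the job is handed in; nothing more can be done
the job is handed in; nothing more can be done
```

I made up both kits and handed the job in. The final pictures show all five things down in their recesses, and the black tin, binder clip and sharpener were never touched; the clock was at 49 s just before the last check.

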